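Seat the tube block on the touch-mode shaker and keep it pressed

TASK

Pick up the blue tube block by its black rib, set it down between the guide rails of the shaker with its end at the blue-marked end of the rails, then slide it along the rails until it drops over the hidden locating pin and lies flat on the platform. Then press block and platform down to the bottom of the spring travel and finish like that, still gripping the block and keeping it pressed (the shaker only runs while it is pressed). Leave the timer, the cup and the wash bottle where they are.

Things in the scene. Friction and masses are not known exactly. Their poses are not given: they have to be found in the camera images.
- block_rib (a point): Centre of the black lifting rib on top of the loose blue tube block: 18 mm wide (x), 64 mm long (y), 40 mm tall; grip it across its width. This point is 20 mm above the block's top face and 54 mm above its underside. Axes: y along rib and block, z up. The tube caps at the block's corners stand 5 mm above its top face.
- block_hole (a point): Centre of the block's underside, mouth of its blind locating hole (16 mm in x, 13.5 mm in y, 18 mm deep), 54 mm straight below block_rib, same axes. The block below the rib is 60 mm wide (x), 110 mm long (y), 34 mm tall, weighs 0.24 to 0.39 kg, and is the same after a half turn. It stands flat on the bench (z = 0) at the start.
- mixer: The shaker, fixed to the bench: white housing 124 (x) x 184 mm (y), 52 mm tall, dial on its front; origin under its centre, axes as platform_top. A fixed blunt locating pin, 9 mm thick, 6 mm high, stands on its platform's centre line (x = 0), somewhere from y = -10 to +18 mm: the spot is not given and the block hides it. The block rides on its tip until the hole comes over it.
- platform_top (a point): Centre of the spring platform's upper face, 70 mm above the bench when not pressed; moves down with it. y runs along the guide rails, from the blue-marked to the plain end (rails y = -85 to +85 mm, both ends open), z up. The channel between the rails is 65 mm wide, centred on x = 0; rails about 19 mm high, the top 7 mm flared as a lead-in. The block goes in long side along the rails.
- blue_end (a point): Point on the platform's upper face, 30 mm from its centre towards the blue-marked end (y = -30 mm): set the block down with its centre here, within about 8 mm along the rails; its rear end is then level with the blue rail ends. It will rest on the pin's tip, its underside up to 6 mm above the platform. Same axes as platform_top.
- platform (a joint): How far the spring platform is pressed down, in m: 0 at the top, 0.006 at the bottom stop. The spring starts to yield at about 4 N and needs about 12 N at the bottom, the block's own weight of about 3 N included.
- timer: Loose white bench timer with three keys, 58 x 72 x 18 mm, origin at the centre of its underside. Leave it alone.
- specimen_cup: Loose white specimen cup with a red lid, 48 mm across, 50 mm tall, origin at the centre of its underside. Leave it alone.
- wash_bottle: Loose white wash bottle with a bent spout, 66 x 95 x 203 mm, origin at the centre of its underside, at the right. Leave it alone.

How it is judged:
By the outcome, as a careful person would: the job done as asked, in the order asked, and still so for the second after the job is handed in, while the arm keeps its last pose, push and grip.
It also fails if it takes over 58 s, if anything falls off the work surface, if the arm or the gripper's body presses on something with over 40 N, if the wrist force passes 120 N, or if a joint passes its speed limit or range.

ROBOT

A 6-joint arm with a two-finger parallel gripper is mounted at the origin on a cart in front of the work surface, level with it; the furniture and walls round the work are solid. World frame = base frame: x ahead of the robot, y to its left, z up, the work surface at z = 0. Lengths are in mm, angles in rad, forces in N, time in s.
With the tool pointing down it reaches from about 350 to 850 mm from the base axis. Payload 8.1 kg.
Tool frame: the origin (TCP) lies on the centre line of the jaws, within the pads' length; the fingertips stand 25 mm ahead of it and the grasp point (between the pads) lies 6 mm ahead of it; z points along the fingers, y is the line along which they close (so a half turn about z gives the same grasp; the last joint's range is limited). The gripper opens to 93 mm and grips with 3 to 60 N. Pads are 15 mm wide; open, the fingers measure 128 mm over their backs; the gripper's body (75 mm by 188 mm) begins 65 mm behind the grasp point.
Start: joints at [-1.351, 0.13, 1.488, -0, 1.523, -0.085], TCP at [180.082, -572.343, 243.635] pointing down, gripper open.
Joint ranges: [-2.96, 2.96], [-0.89, 2.26], [0.02, 2.5], [-1.34, 4.48], [0, 2.73], [-2.66, 2.66]. Speed limits (rad/s): [2.39, 2.39, 2.79, 3.14, 3.14, 3.14].

INTERFACE

Orientations are given as a unit quaternion [w, x, y, z].
In Python, from bench import arm, eoat, solver, vision gives the robot as it stands. The module is installed in compiled form; this text tells all that it offers. Calls block until the motion is done:
- arm.move_ptp(position, orientation): joint-space move of the TCP to a pose.
- arm.move_linear(position, frame=None, feed=150, guard=None): straight line of the TCP; frame=None keeps the orientation; feed is the mean speed in mm/s. With guard (N) it stops when the force on the tool has changed by that much, and returns True; else False.
- arm.move_joints(angles): joint-space move.
- eoat.set_gripper(opening, force=None): opening from 0.0 (shut) to 1.0 (fully open); force is the grip in N (None keeps the last); returns when the fingers have stopped.
- arm.dwell(seconds).
- solver.ik(position, orientation): joint angles nearest the present ones, or None.
- arm.read_state(): the state.
- vision.read_camera(name): name is "side" or "top"; returns the picture (420x560x3 uint8, red, green, blue); there is no depth.
- vision.camera_model(name): a dict with "camera_matrix" (3x3 intrinsics, pixels), "extrinsics" (4x4, takes a point from world to camera coordinates). Camera axes: x right, y down, z forward; pixel columns grow to the right and rows downward; lengths in mm; the calibration is good to about 2 mm. A picture is of the moment at which its call begins. camera_model takes no time and is no camera call.
A pose or a line that the arm cannot do raises arm.MotionError and nothing moves.
- arm.close_job(): hands the job in; it is judged then, once.
The state is a dict: "time_s": time; "qpos": joint angles; "dq": joint speeds; "effort": joint torques, N m; "tcp_pos": TCP position; "tool_rot": TCP orientation; "wrist_force": force on the tool from outside, world axes, zero at the start; "wrist_torque": the same for the moment, N m; "grip_width": opening from 0.0 (shut) to 1.0 (fully open); "gripper_force": force on a finger pad.
Only numpy, scipy, OpenCV 4.12 (cv2) and the standard library are available. Lean on these libraries where they do the work, as an engineer would, in place of code of your own. Each camera call takes 0.05 s, during which the arm holds its last target. There are 200 camera calls.

## Working session

There is one attempt and no reset: what is moved stays moved. The work goes in short steps, each a Python script; the robot and the scene stay as the last script left them, time stands still between calls to the robot, and variables do not carry over. Pictures are saved under pics/ and viewed, at most 10 in all, crops included, and the job is handed in when it is done.

```bash
mkdir -p pics; python3 - <<'E'
from bench import arm, eoat, solver, vision
import cv2, numpy as np
for n in ("top","side"):
    im=vision.read_camera(n); cv2.imwrite(f"pics/{n}0.png",cv2.cvtColor(im,cv2.COLOR_RGB2BGR))
    m=vision.camera_model(n); print(n,np.round(m["camera_matrix"],1).tolist(),np.round(m["extrinsics"],3).tolist())
s=arm.read_state(); print(s)
E
```

```text
top [[535.9, 0.0, 288.8], [0.0, 535.9, 207.8], [0.0, 0.0, 1.0]] [[0.002, -1.0, 0.009, -133.495], [-0.993, -0.003, -0.119, 461.344], [0.119, -0.009, -0.993, 1855.142], [0.0, 0.0, 0.0, 1.0]]
side [[504.0, 0.0, 280.8], [0.0, 504.0, 200.7], [0.0, 0.0, 1.0]] [[-0.902, -0.431, 0.01, 351.757], [-0.162, 0.317, -0.934, 170.748], [0.4, -0.845, -0.356, 1141.474], [0.0, 0.0, 0.0, 1.0]]
{'time_s': 0.1, 'qpos': array([-1.35137574e+00,  1.31079340e-01,  1.48915787e+00, -1.68387302e-05,
        1.52302891e+00, -8.53975561e-02]), 'dq': array([-0.00010177, -0.00203229, -0.00161001, -0.00033237, -0.0004786 ,
       -0.00025895]), 'effort': array([ 1.36581028e-03, -5.61342108e+01, -4.93095803e+01,  7.70462654e-02,
        2.91653315e-02, -3.65278709e-05]), 'tcp_pos': array([ 179.98451136, -571.86766937,  242.70296587]), 'tool_rot': array([-8.34288095e-04,  9.88407794e-01,  1.51820067e-01, -6.44190824e-05]), 'wrist_force': array([ 0.6007269 ,  0.16749644, -0.32418875]), 'wrist_torque': array([0.03396109, 0.01997507, 0.03995983]), 'gripper_force': 0.0, 'grip_width': 1.000491792852213}
```

View pics/top0.png

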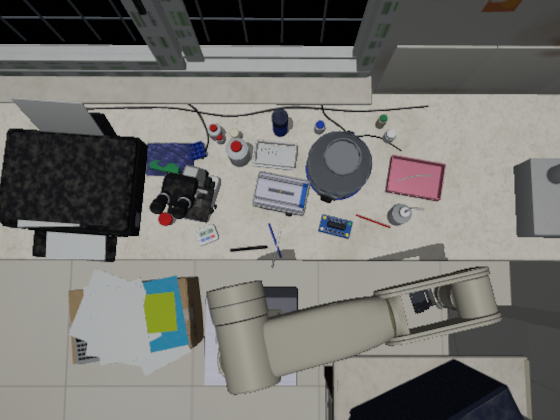

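View pics/side0.png

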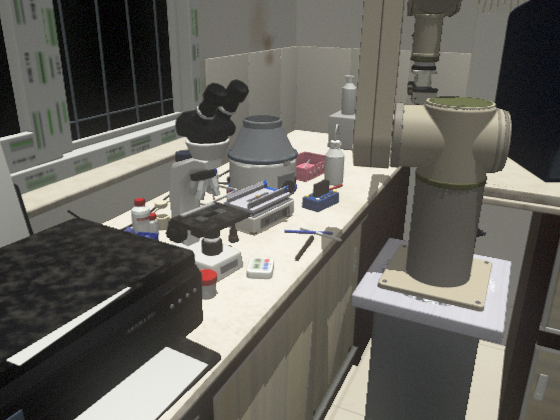

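Top view: shaker at about (281,193) with the blue rail end on the right, block at (335,227). Side view: shaker at (258,207), block at (321,198). I'll enlarge both areas.

```bash
python3 - <<'E'
import cv2, numpy as np
a=cv2.imread("pics/top0.png")[165:245,245:360]; a=cv2.resize(a,None,fx=6.9,fy=6.9,interpolation=cv2.INTER_CUBIC)
b=cv2.imread("pics/side0.png")[170:240,215:345]; b=cv2.resize(b,None,fx=6,fy=6,interpolation=cv2.INTER_CUBIC)
cv2.imwrite("pics/ct.png",a); cv2.imwrite("pics/cs.png",b)
E
```

```text
(no output)
```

View pics/ct.png

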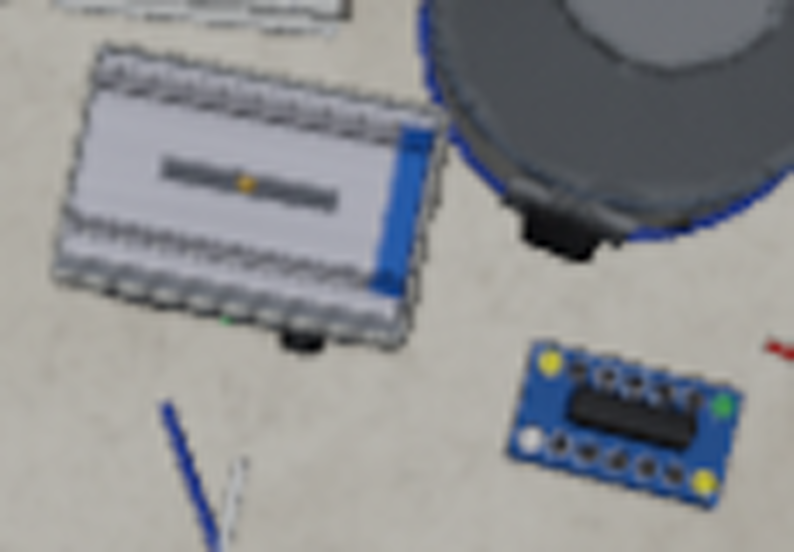

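View pics/cs.png

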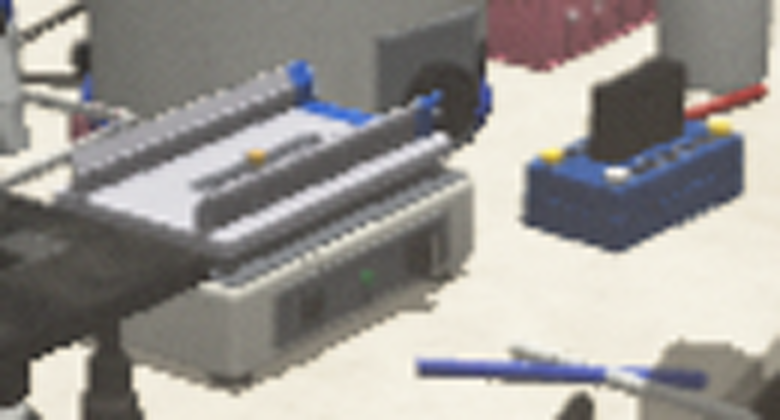

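The crops show the brass pin in the grey slot at crop (246,183) in the top view. The blue strip is at about (405,210), and the yellow diagonal caps are at (550,362) and (703,482). In the side view the caps are at (552,156) and (720,127), and the pin is at (256,156). Next I measure them by mask and triangulate.

```bash
cat > h.py <<'E'
import numpy as np, cv2
from bench import arm, eoat, solver, vision
CM={n:vision.camera_model(n) for n in("top","side")}
def ray(n,p):
    K=CM[n]["camera_matrix"];E=np.array(CM[n]["extrinsics"]);R,t=E[:3,:3],E[:3,3]
    return -R.T@t, R.T@np.linalg.inv(K)@np.array([p[0],p[1],1.])
def onz(n,p,z):
    c,d=ray(n,p); return c+d*(z-c[2])/d[2]
def tri(pt,ps):
    c1,d1=ray("top",pt);c2,d2=ray("side",ps)
    s=np.linalg.lstsq(np.c_[d1,-d2],c2-c1,rcond=None)[0]
    a,b=c1+s[0]*d1,c2+s[1]*d2; return (a+b)/2,np.linalg.norm(a-b)
def blobs(im,lo,hi,box,mn=2,up=4):
    x0,y0,x1,y1=box; c=cv2.resize(im[y0:y1,x0:x1],None,fx=up,fy=up,interpolation=cv2.INTER_CUBIC)
    m=cv2.inRange(cv2.cvtColor(c,cv2.COLOR_BGR2HSV),lo,hi)
    out=[]
    for k in cv2.findContours(m,cv2.RETR_EXTERNAL,cv2.CHAIN_APPROX_NONE)[0]:
        if cv2.contourArea(k)<mn*up*up: continue
        M=cv2.moments(k); f=lambda q:(np.array(q)+.5)/up-.5+[x0,y0]
        out.append((cv2.contourArea(k)/up/up,f([M["m10"]/M["m00"],M["m01"]/M["m00"]]),f(cv2.boxPoints(cv2.minAreaRect(k)))))
    return sorted(out,key=lambda o:-o[0])
def rect(n,b,z):
    P=np.array([onz(n,q,z)[:2] for q in b]); c=P.mean(0); e=P[1]-P[0],P[2]-P[1]
    l=max(e,key=np.linalg.norm); return c.round(1),[round(np.linalg.norm(v),1) for v in e],round(np.degrees(np.arctan2(l[1],l[0]))%180,2)
E
python3 - <<'E'
from h import *
T=cv2.imread("pics/top0.png");S=cv2.imread("pics/side0.png")
print("cam",ray("top",(0,0))[0].round(),ray("side",(0,0))[0].round())
bt=(315,210,358,242);bs=(298,175,345,216)
yt=blobs(T,(20,100,110),(35,255,255),bt,1);ys=blobs(S,(20,100,110),(35,255,255),bs,1)
for o in yt:print("yt",o[0],o[1].round(2))
for o in ys:print("ys",o[0],o[1].round(2))
yt=sorted([o[1] for o in yt[:2]],key=lambda p:p[0]);ys=sorted([o[1] for o in ys[:2]],key=lambda p:p[0])
P=[]
for a,b in zip(yt,ys):
    r=tri(a,b);P.append(r[0]);print("cap",r[0].round(1),r[1].round(1),onz("top",a,39).round(1),onz("side",b,39).round(1))
print("mid",np.mean(P,0))
for o in blobs(T,(100,90,40),(130,255,255),bt,20)[:2]:print("block",o[0],rect("top",o[2],34))
for o in blobs(T,(0,0,0),(179,255,50),bt,10)[:2]:print("rib",o[0],rect("top",o[2],74),onz("top",o[1],74).round(1))
st=(250,168,312,220);ss=(225,178,292,216)
for o in blobs(T,(100,140,80),(130,255,255),st,10)[:2]:print("strip",o[0],o[1].round(2),rect("top",o[2],70))
for n,im,bx in(("top",T,(270,185,290,200)),("side",S,(250,190,265,200))):
  for o in blobs(im,(12,90,80),(35,255,255),bx,.5)[:2]:print("pin",n,o[0],o[1].round(2),onz(n,o[1],76).round(1))
for pl in((105,10,140),(105,8,150)):
  for o in blobs(T,pl,(130,60,255),st,100)[:1]:print("plat",o[0],rect("top",o[2],70),o[2].round(1).tolist())
for o in blobs(T,(0,0,0),(179,255,150),(266,186,297,199),10)[:1]:print("slot",rect("top",o[2],70))
# HSV probes along transverse and axial lines through pin
hs=cv2.cvtColor(T,cv2.COLOR_BGR2HSV); print([hs[y,276].tolist() for y in range(172,218,1)])
# centrifuge outline
print("cf top L/R edge z200",onz("top",(306,165),200).round(),onz("top",(372,165),200).round(),"lid",onz("top",(343,157),200).round())
print("cf side top/knob, shoulder",[tri(a,b)[0].round() for a,b in [((343,157),(263,122)),]])
E
```

```text
cam [ 237. -116. 1898.] [-111. 1062.  562.]
yt 5.28125 [346.66 234.43]
yt 4.6875 [324.34 217.02]
ys 4.5625 [334.52 190.93]
ys 4.34375 [306.59 195.5 ]
cap [ 427.8 -256.9   38.1] 1.3 [ 428.4 -256.6   39. ] [ 426.2 -254.8   39. ]
cap [ 367.  -334.2   38. ] 1.6 [ 367.7 -333.8   39. ] [ 365.3 -331.6   39. ]
mid [ 397.42064972 -295.53312019   38.03628806]
block 482.84375 (array([ 397. , -294.6]), [np.float64(61.4), np.float64(109.3)], np.float64(76.01))
rib 87.53125 (array([ 396.8, -294.5]), [np.float64(19.8), np.float64(61.9)], np.float64(76.02)) [ 396.5 -294.    74. ]
strip 91.90625 [302.92 195.31] (array([ 500.6, -180.2]), [np.float64(84.8), np.float64(16.1)], np.float64(169.24))
pin top 3.25 [280.25 191.27] [ 513.1 -102.7   76. ]
pin side 3.0 [257.39 195.72] [509.5 -97.6  76. ]
plat 806.75 (array([516.2, -95.5]), [np.float64(66.5), np.float64(156.0)], np.float64(78.58)) [[254.2, 195.5], [258.0, 176.8], [302.2, 185.8], [298.4, 204.5]]
plat 784.78125 (array([515.7, -95.8]), [np.float64(64.0), np.float64(155.1)], np.float64(78.58)) [[254.5, 195.4], [258.1, 177.4], [302.1, 186.3], [298.4, 
[... 259 characters left out ...]
16, 171], [117, 16, 176], [117, 16, 179], [117, 15, 181], [117, 16, 180], [115, 17, 178], [115, 17, 175], [117, 21, 132], [113, 33, 94], [113, 35, 94], [115, 23, 133], [117, 17, 169], [117, 16, 179], [117, 16, 177], [117, 16, 176], [115, 16, 177], [115, 16, 179], [118, 19, 165], [120, 18, 129], [120, 16, 128], [116, 17, 118], [120, 16, 159], [115, 16, 176], [114, 15, 175], [114, 18, 139], [108, 26, 117], [109, 19, 110], [105, 5, 100], [105, 8, 67], [43, 22, 140], [27, 15, 171], [21, 14, 178], [21, 14, 179], [22, 16, 179], [21, 14, 178], [24, 14, 177]]
cf top L/R edge z200 [ 580. -186.  200.] [ 581. -399.  200.] lid [ 607. -306.  200.]
cf side top/knob, shoulder [array([ 598., -302.,  236.])]
```

```bash
cat >> h.py <<'E'
def q(deg): a=np.radians(deg)/2; return [0,np.cos(a),np.sin(a),0]
BX=np.array([397.,-294.7]); BY=76.0
C=np.array([513.8,-104.]); RY=78.6
AX=np.array([np.cos(np.radians(RY)),np.sin(np.radians(RY))]); NX=np.array([AX[1],-AX[0]])
def P(s,z,n=0): return [*(C+AX*s+NX*n),z]
def st(m=""):
    s=arm.read_state(); d=s["tcp_pos"][:2]-C
    print(m,"t%.2f"%s["time_s"],"tcp",s["tcp_pos"].round(1),"s,n",round(d@AX,1),round(d@NX,1),"F",s["wrist_force"].round(1),"M",s["wrist_torque"].round(2),"w",round(s["grip_width"]*93,1),"g",round(s["gripper_force"],1)); return s
E
python3 - <<'E'
from h import *
for d in(0,-180):
    a=solver.ik([*BX,260],q(BY+d)); b=solver.ik(P(-28,200),q(RY+d)); print(d,a,b)
d=0
a=solver.ik([*BX,260],q(BY)); 
if a is None or abs(a[5])>2.3: d=-180
arm.move_ptp([*BX,260],q(BY+d)); st("above")
arm.move_linear([*BX,100],feed=200); s=st("pre")
print("guard",arm.move_linear([*BX,66],feed=80,guard=8)); st("down")
eoat.set_gripper(0.0,force=45); arm.dwell(.2); st("grip"); print("d",d)
E
```

```text
0 [-7.42306471e-01 -1.65115180e-01  1.75060245e+00 -4.44089210e-16
  1.55610538e+00 -4.97960375e-01] [-3.50756211e-01 -4.84924135e-02  1.75204396e+00 -4.44089210e-16
  1.43804111e+00 -1.51788677e-01]
-180 [-7.42306471e-01 -1.65115180e-01  1.75060245e+00 -4.44089210e-16
  1.55610538e+00  2.64363228e+00] None
above t1.43 tcp [ 396.6 -295.5  260. ] s,n -210.9 -77.0 F [-1.3 -0.1  0.5] M [-0.09 -0.07  0.01] w 93.0 g 0.0
pre t2.38 tcp [ 397.5 -295.5  101.2] s,n -210.7 -76.1 F [0.2 0.1 0.2] M [-0.03 -0.04 -0.01] w 92.8 g 0.0
guard False
down t2.95 tcp [ 396.9 -294.5   65.8] s,n -209.9 -77.0 F [-1.  -0.1  0.7] M [-0.03 -0.05 -0.  ] w 93.1 g 0.0
grip t4.30 tcp [ 397.  -294.7   66. ] s,n -210.0 -76.8 F [ 0.2  0.2 -2.1] M [-0.13 -0.17 -0.04] w 17.8 g 45.0
d 0
```

```bash
python3 - <<'E'
from h import *
arm.move_linear([*BX,205],feed=150); st("lift")
arm.move_ptp(P(-29,205),q(RY)); st("over")
arm.move_linear(P(-29,165),feed=100); arm.dwell(.3); st("hover")
ims={n:cv2.cvtColor(vision.read_camera(n),cv2.COLOR_RGB2BGR) for n in("top","side")}
for n in ims: cv2.imwrite(f"pics/{n}1.png",ims[n])
a=cv2.resize(ims["top"][160:225,245:345],(600,390),interpolation=cv2.INTER_CUBIC)
b=cv2.resize(ims["side"][140:230,215:315],(600,540),interpolation=cv2.INTER_CUBIC)[140:350]
cv2.imwrite("pics/c1.png",np.vstack([a,b]))
E
```

```text
lift t5.38 tcp [ 396.4 -294.2  203.7] s,n -209.6 -77.5 F [-0.8  0.2 -4.2] M [-0.03 -0.12 -0.01] w 17.6 g 45.0
over t6.18 tcp [ 507.6 -132.5  204.2] s,n -29.2 -0.5 F [ 0.1  1.  -3. ] M [-0.05 -0.09 -0.01] w 17.8 g 45.0
hover t7.03 tcp [ 508.5 -132.6  165.7] s,n -29.1 0.4 F [ 0.   0.8 -3.5] M [-0.01 -0.08 -0.03] w 17.5 g 45.0
```

View pics/c1.png

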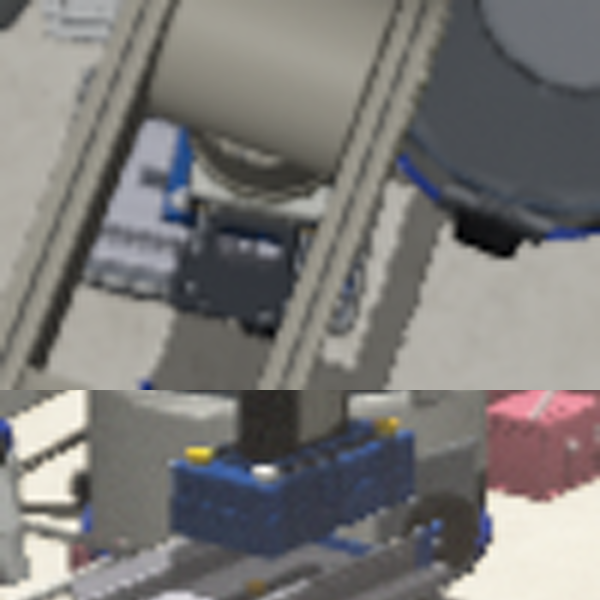

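The side view shows the block level over the channel, nearly parallel to the rails, with caps at (198,455) and (385,425) in the crop. I'll compare the pin and cap positions in the side view before lowering.

```bash
python3 - <<'E'
from h import *
p,e=tri((280.25,191.27),(257.39,195.72)); d=p[:2]-C; print("pin",p.round(1),e.round(1),"s,n",d@AX,d@NX)
S=cv2.imread("pics/side1.png")
o=sorted([b[1] for b in blobs(S,(20,100,110),(35,255,255),(240,195,290,222),1)[:2]],key=lambda v:v[0]); print(o)
c=[onz("side",v,137.7) for v in o]; m=np.mean(c,0)[:2]-C; print("caps side",np.round(c,1),"s,n",m@AX,m@NX)
v=(c[0]-c[1])[:2]; print("diag ang",np.degrees(np.arctan2(v[1],v[0])),"orig",np.degrees(np.arctan2(77.3,60.8)))
# rail tops in side view at initial image: transverse profile through pin, via projecting points
S0=cv2.imread("pics/side0.png"); E=CM["side"]["extrinsics"];K=CM["side"]["camera_matrix"]
g=cv2.cvtColor(S0,cv2.COLOR_BGR2GRAY)
def pr(p): h=K@(E[:3]@np.r_[p,1]); return h[:2]/h[2]
print([(n,int(cv2.getRectSubPix(g,(1,1),tuple(map(float,pr(P(-35,70,n)))))[0,0])) for n in range(-60,62,2)])
E
```

```text
pin [ 513.  -102.9   73.8] 1.1 s,n 0.891845166823668 -1.0397160340906817
[]
  return _methods._mean(a, axis=axis, dtype=dtype,
  ret = ret.dtype.type(ret / rcount)
Traceback (most recent call last):
IndexError: invalid index to scalar variable.
```

```bash
python3 - <<'E'
from h import *
arm.move_linear(P(-29,158,-.8),feed=60); arm.dwell(.2); s0=st("pre")
g=arm.move_linear(P(-29,137,-.8),feed=25,guard=4); print(g); arm.dwell(.2); s=st("touch")
im=cv2.cvtColor(vision.read_camera("side"),cv2.COLOR_RGB2BGR); cv2.imwrite("pics/side2.png",im)
cv2.imwrite("pics/c2.png",cv2.resize(im[150:230,215:315],(750,600),interpolation=cv2.INTER_CUBIC))
E
```

```text
pre t7.60 tcp [ 507.3 -132.3  158. ] s,n -29.0 -0.7 F [-0.6 -0.2 -3.3] M [ 0.01 -0.09 -0.05] w 17.7 g 45.0
True
touch t8.48 tcp [ 507.  -132.2  139.7] s,n -29.0 -1.1 F [ 2.  -1.8  3.2] M [-0.05 -0.51 -0.16] w 17.5 g 45.0
```

View pics/c2.png

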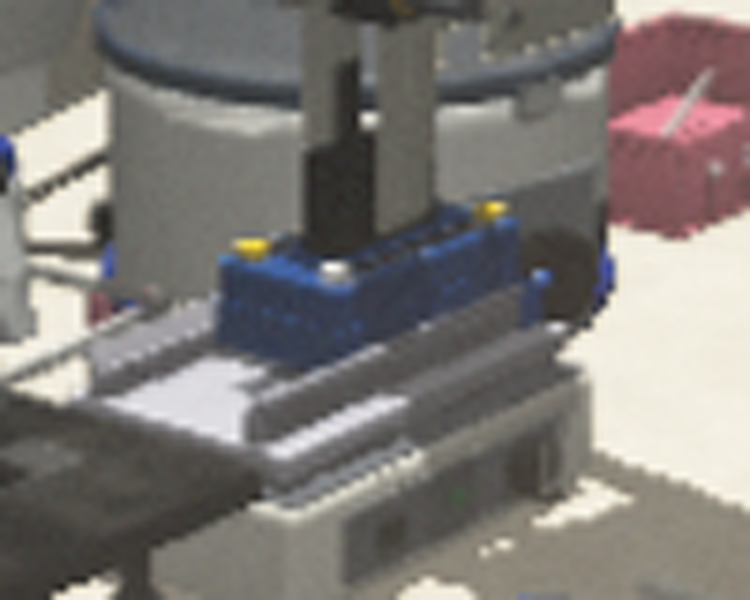

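```bash
python3 - <<'E'
from h import *
arm.move_linear(P(-29,140.6,-.6),feed=20); arm.dwell(.2); st("light")
arm.move_linear(P(-8,140.8,-.6),feed=30); arm.dwell(.2); st("slid")
for s in np.arange(-6.8,22,1.2):
    arm.move_linear(P(s,140.8,-.6),feed=15)
    g=arm.move_linear(P(s,136.5,-.6),feed=20,guard=5); x=st("%.1f %s"%(s,g))
    if x["tcp_pos"][2]<137.5 or x["time_s"]>30: break
    arm.move_linear(P(s,140.8,-.6),feed=30)
E
```

```text
light t8.98 tcp [ 507.3 -132.3  140.5] s,n -29.0 -0.8 F [ 0.1 -0.8  1.9] M [-0.07 -0.16 -0.03] w 18.0 g 45.0
slid t10.03 tcp [ 511.6 -111.4  140.7] s,n -7.7 -0.7 F [0.1 2.6 2.2] M [ 0.38 -0.14 -0.  ] w 17.5 g 45.0
-6.8 False t10.65 tcp [ 511.9 -110.8  136.8] s,n -7.0 -0.5 F [-3.  -1.   7.7] M [-0.25  0.49  0.02] w 17.6 g 45.0
```

```bash
python3 - <<'E'
from h import *
arm.move_linear(P(-6.8,140.8,-.6),feed=30)
for s in np.arange(-5.6,22,1.2):
    arm.move_linear(P(s,140.8,-.6),feed=15)
    g=arm.move_linear(P(s,137.,-.6),feed=20); arm.dwell(.1); x=st("%.1f"%s)
    if x["wrist_force"][2]<2.5 or x["time_s"]>35: break
    arm.move_linear(P(s,140.8,-.6),feed=30)
E
```

```text
-5.6 t11.63 tcp [ 512.2 -109.4  137.2] s,n -5.6 -0.5 F [-1.5 -1.3  5.6] M [-0.37  0.28  0.05] w 18.0 g 45.0
-4.4 t12.60 tcp [ 512.4 -108.1  137.2] s,n -4.3 -0.5 F [-1.1 -1.3  6.6] M [-0.13  0.23  0.06] w 17.6 g 45.0
-3.2 t13.57 tcp [ 512.6 -107.   137.2] s,n -3.2 -0.6 F [-1.  -0.1  5.1] M [-0.14  0.29  0.05] w 17.9 g 45.0
-2.0 t14.53 tcp [ 512.7 -104.9  136.2] s,n -1.1 -0.9 F [ 2.3  4.4 -4. ] M [ 0.83 -0.78 -0.  ] w 18.1 g 45.0
```

```bash
python3 - <<'E'
from h import *
for s,z in((-1,136.6),(-.2,136.6),(.6,136.6)):
    arm.move_linear(P(s,z,-.6),feed=10); arm.dwell(.3); st("s%.1f"%s)
arm.move_linear(P(-.2,136,-.6),feed=10)
arm.move_linear(P(-.2,133.,-.6),feed=15); arm.dwell(.3); st("z133")
E
```

```text
s-1.0 t15.09 tcp [ 512.7 -104.7  136.2] s,n -0.9 -0.9 F [ 1.1  3.5 -4.5] M [ 0.56 -0.32  0.02] w 17.7 g 45.0
s-0.2 t15.64 tcp [ 513.2 -104.2  136.7] s,n -0.3 -0.6 F [-0.2  0.1 -2.8] M [ 0.01 -0.06  0.02] w 17.8 g 45.0
s0.6 t16.19 tcp [ 513.3 -103.3  136.6] s,n 0.6 -0.6 F [-0.3  0.9 -3. ] M [-0.05 -0.05  0.02] w 17.9 g 45.0
z133 t17.09 tcp [ 513.4 -104.2  133.3] s,n -0.3 -0.4 F [-1.4 -0.7  4.3] M [-0.1   0.14 -0.04] w 18.0 g 45.0
```

```bash
python3 - <<'E'
from h import *
eoat.set_gripper(0.0,force=60)
for z in np.arange(131.5,124,-.5):
    arm.move_linear(P(-.1,z,-.6),feed=15); arm.dwell(.15); x=st("z%.1f"%z)
    if x["wrist_force"][2]>20: break
arm.dwell(.5); st("end")
im=cv2.cvtColor(vision.read_camera("side"),cv2.COLOR_RGB2BGR)
cv2.imwrite("pics/c3.png",cv2.resize(im[150:230,215:315],(750,600),interpolation=cv2.INTER_CUBIC))
E
```

```text
z131.5 t17.71 tcp [ 513.4 -104.2  131.8] s,n -0.2 -0.4 F [-1.4 -1.2  5.9] M [-0.11  0.16  0.01] w 17.7 g 60.0
z131.0 t18.11 tcp [ 513.4 -104.2  131.4] s,n -0.3 -0.4 F [-1.9 -1.2  7.3] M [-0.14  0.23 -0.01] w 17.9 g 60.0
z130.5 t18.51 tcp [ 513.4 -104.2  131. ] s,n -0.3 -0.4 F [-3.3 -0.5  6.7] M [-0.12  0.26  0.01] w 17.6 g 60.0
z130.0 t18.91 tcp [ 513.4 -104.2  130.5] s,n -0.2 -0.4 F [-3.  -0.4  7.8] M [-0.09  0.37 -0.03] w 17.7 g 60.0
z129.5 t19.31 tcp [ 513.4 -104.2  130.1] s,n -0.3 -0.4 F [-3.9  0.3  8.6] M [-0.12  0.41  0.02] w 17.3 g 60.0
z129.0 t19.71 tcp [ 513.4 -104.2  129.9] s,n -0.2 -0.4 F [-4.4  0.3 10.6] M [ 0.01  0.64 -0.01] w 17.6 g 60.0
z128.5 t20.11 tcp [ 513.4 -104.2  129.9] s,n -0.3 -0.3 F [-7.1  1.8 14.5] M [0.07 1.13 0.02] w 17.8 g 60.0
z128.0 t20.51 tcp [ 513.5 -104.2  129.9] s,n -0.2 -0.3 F [-8.9  1.2 18.1] M [ 0.17  1.45 -0.06] w 17.8 g 60.0
z127.5 t20.91 tcp [ 513.5 -104.2  129.9] s,n -0.2 -0.3 F [-11.2   1.7  22.8] M [ 0.22  1.86 -0.02] w 17.6 g 60.0
end t21.41 tcp [ 513.5 -104.2  129.9] s,n -0.3 -0.3 F [-11.    1.7  22.6] M [ 0.33  1.83 -0.02] w 17.7 g 60.0
```

View pics/c3.png

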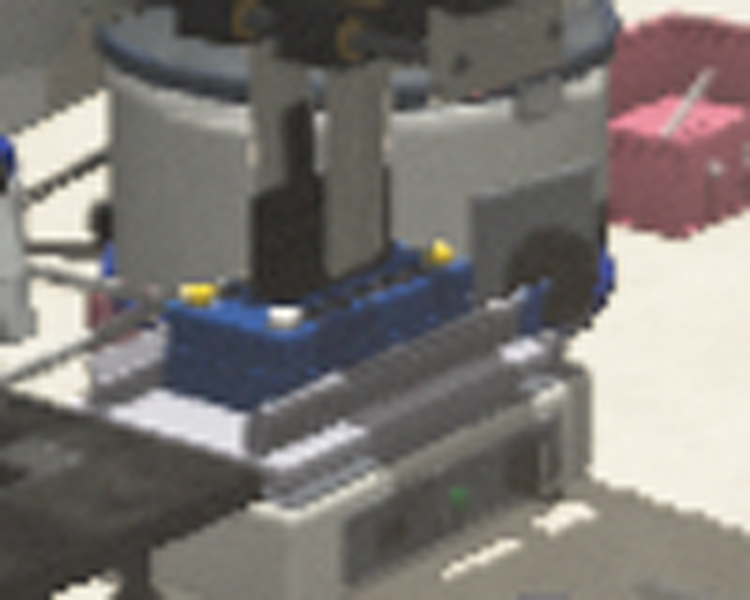

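The block lies flat between the rails. The TCP stopped at z = 129.9, which matches 6 mm of travel, and the force rises steeply there, so the platform is on its bottom stop. I'm handing in.

```bash
python3 -c "
from bench import arm
print(arm.close_job())"
```

```text
the job is handed in; nothing more can be done
None
```

The job is handed in at about 21 s: the block dropped over the pin, lies flat, and is still gripped and pressed at the bottom stop with about 23 N; the timer, cup and wash bottle were not touched.

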